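# Sort the table cruets back into their carriers

## Robot

A 7-joint arm with a two-finger parallel gripper is mounted at the origin on a cart in front of the work surface, level with it; the furniture and walls round the work are solid. World frame = base frame: x ahead of the robot, y to its left, z up, the work surface at z = 0. Lengths are in m, angles in rad, forces in N, time in s.
With the tool pointing down it reaches from about 0.4 to 0.85 m from the base axis. Payload 4.5 kg.
Tool frame: the origin (TCP) lies midway between the tips of the shut fingers; the grasp point (between the pads) lies r.grip_point_offset behind it (r.grip_point_offset is the distance from the TCP to the grasp point, in m); z points along the fingers, y is the line along which they close (so a half turn about z gives the same grasp; the last joint's range is limited). The gripper opens to 88 mm and grips with 3 to 60 N. Pads are 18 mm wide; open, the fingers measure 123 mm over their backs; the gripper's body (75 mm by 187 mm) begins 45 mm behind the grasp point.
Start: joints at [1.361, 0.689, -0.195, 1.565, 0.157, 0.902, -0.215], TCP at [0.151, -0.607, 0.239] pointing down, gripper open.
Joint ranges: [-3.01, 3.01], [-0.46, 2.08], [-1.47, 1.51], [0.13, 2.56], [-1, 4.14], [0.04, 2.09], [-2.66, 2.66]. Speed limits (rad/s): [2.57, 2.57, 3.14, 3.14, 3.14, 3.14, 3.14].

## Interface

Orientations are given as a unit quaternion [x, y, z, w].
In Python, from plant import r gives the robot as it stands.
- The arm moves only by the shell command python3 -m jog 'ROWS' [FORCE]. ROWS is JSON, a list of rows, each an object of numbers: "wx", "wy", "wz": the turn, a rotation vector about the world's x, y, z as a fraction of full scale; "dx", "dy", "dz": the shift along the world's x, y, z as a fraction of full scale; "hand": the closure, from 0 (fully open) to 1 (shut). In form: [{"wx": .., "wy": .., "wz": .., "dx": .., "dy": .., "dz": .., "hand": ..}, ...]. A call has 1 to 5 rows; each row shifts and turns the commanded pose from where the row before left it; what a row does not reach is not made up. Full scale, the value 1, is 0.25 m for a shift and 2 rad for a turn. A row lasts 1/12 s, in which the tool goes at most 41.7 mm and 7.16 degrees, less where a joint would pass 70% of its speed; a pose out of reach is approached as far as the arm can. A call with a number of a shift or a turn outside -1 to 1 is refused whole. A call with a gripper value outside its range is refused whole. The fingers move at their own pace and stop on an object; FORCE is the grip in N (left out, the last holds). Time passes only in rows, so rows that do not move let the fingers close. It gives the time, the measured TCP pose, the force, the opening and the grip force at its end, in the units of the state.
- r.get_state(): the state, without advancing time (a new reading comes with each control period).
- r.snapshot(name): name is "scene" or "top"; returns the picture (400x640x3 uint8, red, green, blue); there is no depth.
- r.camera_info(name): a dict with "mtx" (3x3 intrinsics, pixels), "R" (3x3) and "t" (3): a world point X has camera coordinates R X + t. Camera axes: x right, y down, z forward; pixel columns grow to the right and rows downward; lengths in m; the calibration is good to about 2 mm. A picture is of the moment at which its call begins. camera_info takes no time and is no camera call.
- r.finish_job(): hands the job in; it is judged then, once.
Trained networks look in the newest picture that a camera, given by its name, has taken for a name from the list of things; names that differ only in an ending like _2 or _b are one class to them, and where a whole thing is asked for, a point or a joint stands for the part that bears it (a point fixed in the world has none). Each returns a list of dicts, best first, with "p" (0 to 1); they miss things now and then, are a little off and sometimes report something else, mostly with a low value. They report only what shows in the picture. A call takes as long as a camera call. They do not tell look-alikes from the thing itself.
- r.search_frame(camera, query): "bbox" ([left, top, right, bottom] in pixels, round what is visible of it).
- r.masks_of(camera, query): "region" (400x640 bool, what is visible of it) and "bbox" ([left, top, right, bottom] in pixels, round what is visible of it).
The state is a dict: "clock": time; "q": joint angles; "qd": joint speeds; "joint_torque": joint torques, N m; "tool_pos": TCP position; "eef_rot": TCP orientation; "contact_force": force on the tool from outside, world axes, zero at the start; "moment": the same for the moment, N m; "opening": opening from 0.0 (shut) to 1.0 (fully open); "finger_force": force on a finger pad.
Only numpy, scipy, OpenCV 4.12 (cv2) and the standard library are available. Lean on these libraries where they do the work, as an engineer would, in place of code of your own. Each camera call takes 0.05 s, during which the arm holds its last target. There are 200 camera calls.

## Task

The salt shakers, pepper mill and toothpick glass have come back from the tables: put each of the four that stand loose at the front of the counter into an empty cell of the carrier that already holds its own kind, so that they can be refilled kind by kind. Each stands upright on the floor of a cell of its own; lower them in gently without dropping them, tip nothing over, and leave the ones already in the carriers in their cells.

Things in the scene. Friction and masses are not known exactly. Their poses are not given: they have to be found in the camera images.
- salt_a: a loose salt shaker standing at the front of the counter, nearer the robot than the carriers (the one at the back by the laptop belongs there): clear glass, white salt inside, domed grey cap, round, 39 mm across, 76 mm tall, about 0.09 kg; origin at the centre of its underside, z up along its axis
- salt_b: another loose salt shaker of the same kind standing on the counter: clear glass, white salt inside, domed grey cap, round, 39 mm across, 76 mm tall, about 0.09 kg; origin at the centre of its underside, z up along its axis
- pepper_mill: the loose pepper mill standing on the counter: small turned dark-wood pepper mill, round, 40 mm across and straight-sided up to 55 mm, then a narrow waist and a knob; 92 mm tall overall, about 0.11 kg; origin at the centre of its underside, z up along its axis
- picks: the loose toothpick glass standing at the front of the counter, nearer the robot than the carriers (the one at the back by the laptop belongs there): little straight clear glass, round, 42 mm across, glass 50 mm high, filled with wooden toothpicks that reach up to 66 mm (only the glass can be gripped), about 0.07 kg; origin at the centre of its underside, z up along its axis
- salt_carrier: fixed open oak carrier, one of three alike, 68 x 190 mm, rim 22 mm high; three cells 56 x 56 mm along its y axis, centred at x = 0, y = -61, 0, +61 mm; walls 6 mm, dividers 5 mm thick and 19 mm high; origin under the middle of its base, z up; cell floors at z = 4 mm. The y = -61 cell holds a salt shaker, which shows its kind; the other two are empty
- pepper_carrier: fixed open oak carrier, one of three alike, 68 x 190 mm, rim 22 mm high; three cells 56 x 56 mm along its y axis, centred at x = 0, y = -61, 0, +61 mm; walls 6 mm, dividers 5 mm thick and 19 mm high; origin under the middle of its base, z up; cell floors at z = 4 mm. The y = -61 cell holds a pepper mill, which shows its kind; the other two are empty
- pick_carrier: fixed open oak carrier, one of three alike, 68 x 190 mm, rim 22 mm high; three cells 56 x 56 mm along its y axis, centred at x = 0, y = -61, 0, +61 mm; walls 6 mm, dividers 5 mm thick and 19 mm high; origin under the middle of its base, z up; cell floors at z = 4 mm. The y = -61 cell holds a toothpick glass, which shows its kind; the other two are empty
- stored_salt: salt shaker already in its carrier: clear glass, white salt inside, domed grey cap, round, 39 mm across, 76 mm tall, about 0.09 kg; origin at the centre of its underside, z up along its axis
- stored_mill: pepper mill already in its carrier: small turned dark-wood pepper mill, round, 40 mm across and straight-sided up to 55 mm, then a narrow waist and a knob; 92 mm tall overall, about 0.11 kg; origin at the centre of its underside, z up along its axis
- stored_picks: toothpick glass already in its carrier: little straight clear glass, round, 42 mm across, glass 50 mm high, filled with wooden toothpicks that reach up to 66 mm (only the glass can be gripped), about 0.07 kg; origin at the centre of its underside, z up along its axis
There are look-alikes about, which are no part of the job. Leave any turquoise look-alike of the salt_b alone.

How it is judged:
At the end, for the whole second after the job is handed in: Each loose cruet stands on the floor of a cell that was empty (underside under 10 mm above the carrier's base), in the carrier of its own kind, one to a cell, upright within 0.12 rad; the three stored ones still stand so in their own cells; all at rest (under 0.03 m/s) (x of salt_a in the frame of salt_carrier between -0.014 and 0.014 m and y of salt_a in the frame of salt_carrier between -0.0205 and 0.075 m and z of salt_a in the frame of salt_carrier between -0.002 and 0.01 m and angle between each of salt_a, salt_b, pepper_mill, picks, stored_salt, stored_mill, stored_picks's own z axis and vertical below 0.12 rad and linear speed of each of salt_a, salt_b, pepper_mill, picks, stored_salt, stored_mill, stored_picks below 0.03 m/s and x of salt_b in the frame of salt_carrier between -0.014 and 0.014 m and y of salt_b in the frame of salt_carrier between -0.0205 and 0.075 m and z of salt_b in the frame of salt_carrier between -0.002 and 0.01 m and x of pepper_mill in the frame of pepper_carrier between -0.014 and 0.014 m and y of pepper_mill in the frame of pepper_carrier between -0.0205 and 0.075 m and z of pepper_mill in the frame of pepper_carrier between -0.002 and 0.01 m and x of picks in the frame of pick_carrier between -0.014 and 0.014 m and y of picks in the frame of pick_carrier between -0.0205 and 0.075 m and z of picks in the frame of pick_carrier between -0.002 and 0.01 m and x of stored_salt in the frame of salt_carrier between -0.014 and 0.014 m and y of stored_salt in the frame of salt_carrier between -0.075 and -0.047 m and z of stored_salt in the frame of salt_carrier between -0.002 and 0.01 m and x of stored_mill in the frame of pepper_carrier between -0.014 and 0.014 m and y of stored_mill in the frame of pepper_carrier between -0.075 and -0.047 m and z of stored_mill in the frame of pepper_carrier between -0.002 and 0.01 m and x of stored_picks in the frame of pick_carrier between -0.014 and 0.014 m and y of stored_picks in the frame of pick_carrier between -0.075 and -0.047 m and z of stored_picks in the frame of pick_carrier between -0.002 and 0.01 m); the robot touches nothing.
It fails at once if a cruet, loose or stored, is tipped over (more than 0.7 rad) (angle between any of salt_a, salt_b, pepper_mill, picks, stored_salt, stored_mill, stored_picks's own z axis and vertical above 0.7 rad).
It fails at once if a cruet is dropped (it falls free of the fingers faster than 0.75 m/s, about 30 mm of fall) ((linear speed of salt_a above 0.75 m/s and contact force between salt_a and the fingers below 0.05 N) or (linear speed of salt_b above 0.75 m/s and contact force between salt_b and the fingers below 0.05 N) or (linear speed of pepper_mill above 0.75 m/s and contact force between pepper_mill and the fingers below 0.05 N) or (linear speed of picks above 0.75 m/s and contact force between picks and the fingers below 0.05 N)).
It also fails if it takes over 88 s, if anything falls off the work surface, if the arm or the gripper's body presses on something with over 40 N, if the wrist force passes 120 N, or if a joint passes its speed limit or range.

## Working session

There is one attempt and no reset: what is moved stays moved. The work goes in short steps, Python scripts to look and compute and a shell command to move; the robot and the scene stay as the last step left them, time stands still between calls to the robot, and variables do not carry over. Pictures are saved under pics/ and viewed, at most 14 in all, crops included, and the job is handed in when it is done.

```bash
ls; mkdir -p pics
python3 - <<'E'
from plant import r
import cv2
for n in("scene","top"):
    im=r.snapshot(n); cv2.imwrite(f"pics/{n}0.png",im[:,:,::-1])
    c=r.camera_info(n); print(n,c)
    for q in("salt_a","pepper_mill","picks","salt_carrier"):
        print(q,[([round(x) for x in d["bbox"]],round(d["p"],2)) for d in r.search_frame(n,q)])
print(r.get_state(),r.grip_point_offset)
E
```

```text
pics
scene {'mtx': array([[442.14886413,   0.        , 319.55646497],
       [  0.        , 442.14886413, 200.44702894],
       [  0.        ,   0.        ,   1.        ]]), 'R': array([[-0.84826878, -0.52954747, -0.00442273],
       [-0.25729972,  0.41943279, -0.87055901],
       [ 0.46285736, -0.73733006, -0.49204416]]), 't': array([0.42456794, 0.17967128, 0.86683088])}
salt_a [([314, 215, 328, 254], 0.9), ([352, 227, 372, 260], 0.7), ([291, 239, 309, 277], 0.6)]
pepper_mill [([333, 183, 348, 218], 0.55)]
picks [([365, 172, 384, 202], 0.89)]
salt_carrier [([255, 176, 292, 221], 0.93)]
top {'mtx': array([[370.50790681,   0.        , 315.44873775],
       [  0.        , 370.50790681, 201.75890495],
       [  0.        ,   0.        ,   1.        ]]), 'R': array([[ 0.02733629, -0.9996191 ,  0.00379212],
       [-0.98432839, -0.02757889, -0.17417525],
       [ 0.17421349,  0.00102861, -0.98470737]]), 't': array([-0.03960321,  0.52275135,  0.8094271 ])}
salt_a [([212, 233, 234, 247], 0.85), ([254, 229, 274, 245], 0.72), ([262, 270, 276, 284], 0.71)]
pepper_mill [([318, 215, 338, 233], 0.56)]
picks [([374, 234, 393, 254], 0.6)]
salt_carrier [([275, 124, 358, 177], 0.55)]
{'clock': 0.5, 'q': array([ 1.36081144,  0.68911128, -0.19459819,  1.56532191,  0.15727194,
        0.90250089, -0.21507905]), 'qd': array([ 0.00010391, -0.00045799,  0.00080396,  0.00052483, -0.00033398,
       -0.00114805,  0.00112241]), 'joint_torque': array([ 3.01210764e-05, -5.27097666e+01, -1.26590263e+00, -1.53604156e+01,
       -5.19369473e-02,  2.47942398e-04,  5.02421869e-05]), 'tool_pos': array([ 0.15089271, -0.60651986,  0.23872975]), 'eef_rot': array([9.92578654e-01, 1.21604335e-01, 1.69577678e-05, 1.66411260e-05]), 'contact_force': array([-0.14387061, -0.1499982 , -0.93416791]), 'moment': array([ 0.01750175,  0.03994673, -0.01882701]), 'finger_force': 0.0, 'opening': 1.0007977943002855} 0.0187
```

View pics/scene0.png

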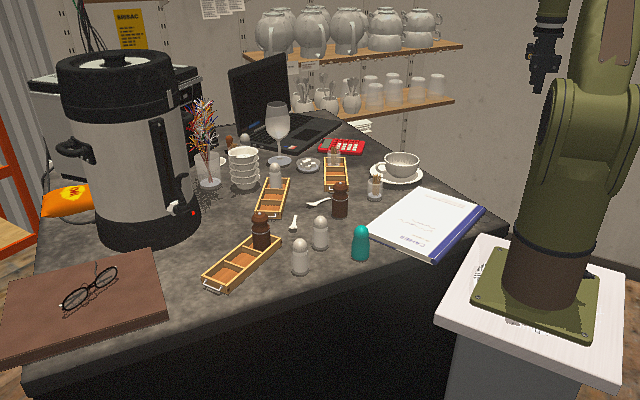

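View pics/top0.png

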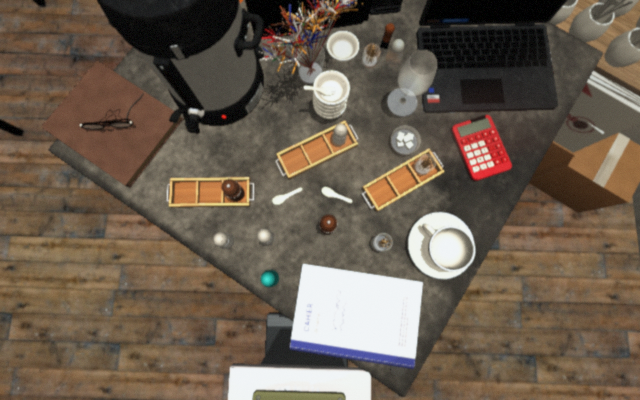

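The scene picture shows the mill's carrier nearest the camera (240,262), the salt carrier at (273,197) and the pick carrier at (335,175). The top picture shows the loose salts at (221,239) and (264,236), the mill at (328,224) and the picks at (382,242). The turquoise decoy is at (269,278), and there are look-alikes by the laptop at (370,55) and (398,45).

```bash
cat > h.py <<'E'
import numpy as np,cv2
from scipy.optimize import minimize
from plant import r
CI={n:r.camera_info(n) for n in("scene","top")}
def proj(n,P):
    c=CI[n];q=(c["mtx"]@(c["R"]@np.atleast_2d(P).T+c["t"][:,None])).T
    return q[:,:2]/q[:,2:]
def ray(n,uv,z):
    c=CI[n];C=-c["R"].T@c["t"];d=c["R"].T@np.linalg.inv(c["mtx"])@[uv[0],uv[1],1]
    return C+d*(z-C[2])/d[2]
A=np.linspace(0,2*np.pi,24,endpoint=False)
PROF={"salt":[(0,.0195),(.06,.0195),(.07,.014),(.076,.004)],"mill":[(0,.02),(.055,.02),(.08,.015),(.092,.006)],"picks":[(0,.021),(.05,.021),(.066,.017)]}
def cyl(k,x,y,z0=0): return np.array([[x+R*np.cos(a),y+R*np.sin(a),z+z0] for z,R in PROF[k] for a in A])
def box(n,P): p=proj(n,P); return np.r_[p.min(0),p.max(0)]
def car(x,y,t,pts):
    c,s=np.cos(t),np.sin(t); return np.array([[x+c*a-s*b,y+s*a+c*b,z] for a,b,z in pts])
E
python3 - <<'E'
from h import *
ims={n:r.snapshot(n) for n in CI}
D={n:{q:r.masks_of(n,q) for q in("salt_a","pepper_mill","picks","salt_carrier","pepper_carrier","pick_carrier")} for n in CI}
for n in D:
  for q in D[n]: print(n,q,[([round(x) for x in d["bbox"]],round(d["p"],2)) for d in D[n][q]])
# objects: every top detection, back-projected, matched with scene detections by reprojection
for q,k in(("salt_a","salt"),("pepper_mill","mill"),("picks","picks")):
  for d in D["top"][q]:
    b=np.array(d["bbox"]); x0=ray("top",((b[0]+b[2])/2,(b[1]+b[3])/2),.045)[:2]
    best=None
    for e in D["scene"][q]:
      f=lambda p:np.sum((box("top",cyl(k,*p))-b)**2)+np.sum((box("scene",cyl(k,*p))-np.array(e["bbox"]))**2)
      s=minimize(f,x0,method="Nelder-Mead",options=dict(xatol=1e-5))
      if best is None or s.fun<best[0]: best=(s.fun,s.x,e["bbox"])
    ft=minimize(lambda p:np.sum((box("top",cyl(k,*p))-b)**2),x0,method="Nelder-Mead")
    print(q,b.round(),"top-only",ft.x.round(4),round(ft.fun,1),"both",best and (round(best[0],1),best[1].round(4),best[2]))
big=cv2.resize(ims["top"][110:260,150:460],None,fx=2.55,fy=2.55,interpolation=cv2.INTER_CUBIC)
cv2.imwrite("pics/topc.png",big[:,:,::-1])
big=cv2.resize(ims["scene"][140:300,190:400],None,fx=3.7,fy=3.7,interpolation=cv2.INTER_CUBIC)
cv2.imwrite("pics/scenec.png",big[:,:,::-1])
E
```

```text
scene salt_a [([353, 226, 370, 262], 0.8), ([292, 236, 310, 274], 0.64), ([312, 216, 330, 254], 0.62)]
scene pepper_mill [([332, 182, 347, 217], 0.88), ([203, 233, 284, 297], 0.39)]
scene picks [([365, 174, 384, 202], 0.8)]
scene salt_carrier [([257, 178, 290, 220], 0.65)]
scene pepper_carrier [([204, 238, 282, 297], 0.57)]
scene pick_carrier [([325, 159, 350, 194], 0.64)]
top salt_a [([260, 269, 280, 288], 0.79), ([256, 226, 273, 246], 0.7), ([214, 233, 234, 249], 0.65)]
top pepper_mill [([320, 214, 336, 234], 0.82)]
top picks [([372, 234, 394, 252], 0.82)]
top salt_carrier [([276, 125, 357, 177], 0.65)]
top pepper_carrier []
top pick_carrier [([363, 148, 443, 212], 0.76)]
salt_a [260. 269. 280. 288.] top-only [0.3485 0.0734] 0.2 both (np.float64(4.7), array([0.3476, 0.0745]), [352.6, 226.3, 370.2, 262.3])
salt_a [256. 226. 273. 246.] top-only [0.4417 0.0895] 4.3 both (np.float64(15.1), array([0.4405, 0.0906]), [311.9, 216.1, 330.0, 254.5])
salt_a [214. 233. 234. 249.] top-only [0.4282 0.1826] 11.9 both (np.float64(21.2), array([0.4304, 0.1813]), [292.4, 236.5, 310.1, 273.5])
pepper_mill [320. 214. 336. 234.] top-only [ 0.4734 -0.0546] 1.8 both (np.float64(6.3), array([ 0.4743, -0.0541]), [331.6, 182.3, 347.2, 217.1])
picks [372. 234. 394. 252.] top-only [ 0.4339 -0.1827] 0.2 both (np.float64(8.3), array([ 0.4353, -0.1811]), [365.2, 173.8, 384.4, 201.8])
```

View pics/topc.png

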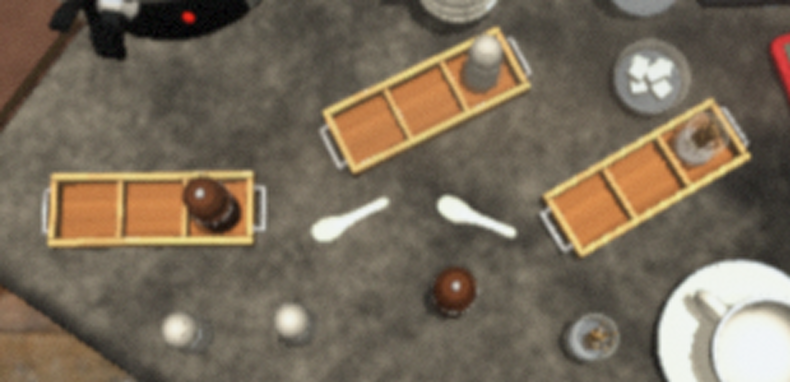

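View pics/scenec.png

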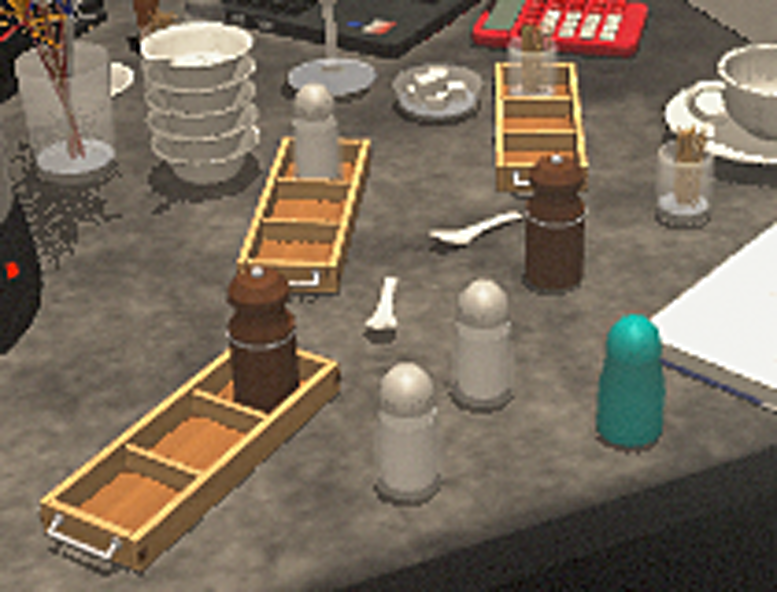

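The top crop shows the rim corners of all three carriers clearly. The stored piece sits in the right-hand cell of each one, so the -y end points to the right. I'll fit the carrier poses from those corners.

```bash
python3 - <<'E'
from h import *
K={"salt":[(323,112),(498,30),(530,83),(355,171)],"pick":[(545,198),(714,100),(749,155),(582,254)],"pepper":[(52,176),(253,173),(253,243),(49,244)]}
im=r.snapshot("scene").copy()
for k,c in K.items():
    W=np.array([ray("top",(u/2.55+150,v/2.55+110),.022) for u,v in c])[:,:2]
    M=np.array([(.034,.095),(.034,-.095),(-.034,-.095),(-.034,.095)])  # far-left, far-right, near-right, near-left
    m=W.mean(0);H=((W-m).T@M); t=np.arctan2(H[1,0]-H[0,1],H[0,0]+H[1,1])
    pred=car(*m,t,[(a,b,.022) for a,b in M])[:,:2]
    cells=car(*m,t,[(0,0,0),(0,.061,0),(0,-.061,0)])[:,:2]
    print(k,m.round(4),"yaw",t.round(3),"resid mm",((pred-W)*1e3).round(1).tolist(),"cells 0,+61,-61",cells.round(4).tolist())
    p=proj("scene",car(*m,t,[(a,b,.022) for a,b in M])).round().astype(int); cv2.polylines(im,[p],True,(0,255,0),1)
for k,x,y in(("salt",.4405,.0906),("salt",.4304,.1813),("mill",.4743,-.0541),("picks",.4353,-.1811)):
    cv2.polylines(im,[cv2.convexHull(proj("scene",cyl(k,x,y)).round().astype(np.int32))],True,(255,0,0),1)
cv2.imwrite("pics/ov.png",cv2.resize(im[140:300,190:400],None,fx=3.7,fy=3.7)[:,:,::-1])
E
python3 -m jog '[{"dz":0.0,"dx":0.1}]' 20
```

```text
salt [ 0.6594 -0.0265] yaw 0.5 resid mm [[0.5, 0.9], [4.3, -0.3], [-2.6, -1.5], [-2.3, 1.0]] cells 0,+61,-61 [[0.6594, -0.0265], [0.6302, 0.027], [0.6887, -0.0801]]
pick [ 0.5892 -0.2367] yaw 0.559 resid mm [[2.3, 1.4], [2.6, 1.5], [-1.7, -2.9], [-3.2, -0.0]] cells 0,+61,-61 [[0.5892, -0.2367], [0.5569, -0.185], [0.6215, -0.2885]]
pepper [0.5447 0.2278] yaw 0.04 resid mm [[1.4, 0.2], [0.8, -1.1], [-0.4, 0.1], [-1.8, 0.9]] cells 0,+61,-61 [[0.5447, 0.2278], [0.5423, 0.2888], [0.5472, 0.1669]]invalid input
```

View pics/ov.png

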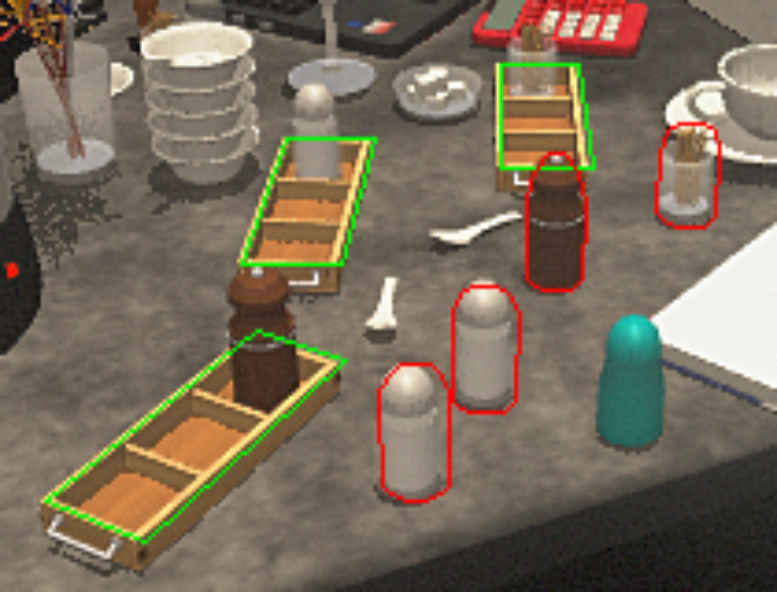

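The overlay agrees to about 1-2 px, or roughly 2 mm. Picks go first, moving and turning the tool-y axis to the pick carrier's x-direction (0.559 rad).

```bash
python3 -m jog '[{"wx":0,"wy":0,"wz":0.047,"dx":0.057,"dy":0.085,"dz":0,"hand":0},{"wx":0,"wy":0,"wz":0.047,"dx":0.057,"dy":0.085,"dz":0,"hand":0},{"wx":0,"wy":0,"wz":0.047,"dx":0.057,"dy":0.085,"dz":0,"hand":0},{"wx":0,"wy":0,"wz":0.047,"dx":0.057,"dy":0.085,"dz":0,"hand":0},{"wx":0,"wy":0,"wz":0.047,"dx":0.057,"dy":0.085,"dz":0,"hand":0}]' 15
```

```text
clock: 1.67
tool_pos: [0.2227, -0.4993, 0.2389]
eef_rot: [0.936, 0.351, 0.0, 0.0]
contact_force: [0.4, 0.3, -0.3]
opening: 1.004
finger_force: 0.0
```

```bash
python3 -m jog '[{"wx":0,"wy":0,"wz":0.047,"dx":0.057,"dy":0.085,"dz":0,"hand":0},{"wx":0,"wy":0,"wz":0.047,"dx":0.057,"dy":0.085,"dz":0,"hand":0},{"wx":0,"wy":0,"wz":0.047,"dx":0.057,"dy":0.085,"dz":0,"hand":0},{"wx":0,"wy":0,"wz":0.047,"dx":0.057,"dy":0.085,"dz":0,"hand":0},{"wx":0,"wy":0,"wz":0.047,"dx":0.057,"dy":0.085,"dz":0,"hand":0}]' 
python3 -m jog '[{"wx":0,"wy":0,"wz":0.047,"dx":0.057,"dy":0.085,"dz":0,"hand":0},{"wx":0,"wy":0,"wz":0.047,"dx":0.057,"dy":0.085,"dz":0,"hand":0},{"wx":0,"wy":0,"wz":0.047,"dx":0.057,"dy":0.085,"dz":0,"hand":0},{"wx":0,"wy":0,"wz":0.047,"dx":0.057,"dy":0.085,"dz":0,"hand":0},{"wx":0,"wy":0,"wz":0.047,"dx":0.057,"dy":0.085,"dz":0,"hand":0}]' 
python3 -m jog '[{"wx":0,"wy":0,"wz":0.047,"dx":0.057,"dy":0.085,"dz":0,"hand":0},{"wx":0,"wy":0,"wz":0.047,"dx":0.057,"dy":0.085,"dz":0,"hand":0},{"wx":0,"wy":0,"wz":0.047,"dx":0.055,"dy":0.085,"dz":0,"hand":0},{"wx":0,"wy":0,"wz":0.047,"dx":0.055,"dy":0.085,"dz":0,"hand":0},{"wx":0,"wy":0,"wz":0,"dx":0,"dy":0,"dz":0,"hand":0}]'
```

```text
clock: 2.08
tool_pos: [0.294, -0.3931, 0.2389]
eef_rot: [0.829, 0.56, 0.0, 0.0]
contact_force: [0.3, 0.4, 0.6]
opening: 1.0
finger_force: 0.0
clock: 2.5
tool_pos: [0.3653, -0.2869, 0.239]
eef_rot: [0.676, 0.737, -0.0, 0.0]
contact_force: [-0.2, -0.0, 0.0]
opening: 1.002
finger_force: 0.0
clock: 2.92
tool_pos: [0.4243, -0.198, 0.2396]
eef_rot: [0.523, 0.852, 0.002, 0.001]
contact_force: [-0.0, 1.0, 0.4]
opening: 1.001
finger_force: 0.0
```

```bash
python3 -m jog '[{"wx":0,"wy":0,"wz":0.044,"dx":0.044,"dy":0.068,"dz":-0.06,"hand":0},{"wx":0,"wy":0,"wz":0,"dx":0,"dy":0,"dz":-0.12,"hand":0},{"wx":0,"wy":0,"wz":0,"dx":0,"dy":0,"dz":-0.12,"hand":0},{"wx":0,"wy":0,"wz":0,"dx":0,"dy":0,"dz":-0.12,"hand":0},{"wx":0,"wy":0,"wz":0,"dx":0,"dy":0,"dz":0,"hand":0}]'
python3 - <<'E'
from h import *
cv2.imwrite("pics/g1.png",np.vstack([cv2.resize(r.snapshot("scene")[120:240,300:460],(640,480)),])[:,:,::-1])
E
```

```text
clock: 3.33
tool_pos: [0.4288, -0.1857, 0.1301]
eef_rot: [0.49, 0.872, -0.001, -0.004]
contact_force: [-0.9, 0.9, 0.1]
opening: 1.003
finger_force: 0.0
```

View pics/g1.png

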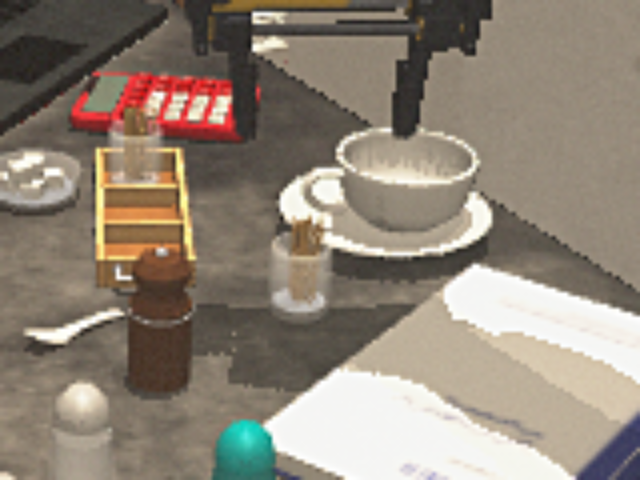

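The hand is above the picks, open and clear of the cup, with fingertips at crop (245,135) and (403,132). I'll check the tip projection and the cup clearance next.

Run:
```python
from h import *
s=r.get_state();print(s["tool_pos"].round(4),"proj",proj("scene",s["tool_pos"]).round(1),"seen ~381,153.5")
print("cup ctr",ray("top",(452,249),.075).round(3),"saucer",ray("top",(441,246),.01).round(3))
for z in(.06,.07,.08,.09):print(z,proj("scene",[ray("top",(452,249),z)]).round(1))
print("seen cup rim centre ~",300+407/4,120+160/4)
```

```text
[ 0.4299 -0.1858  0.1322] proj [[380.8 152.3]] seen ~381,153.5
cup ctr [ 0.422 -0.326  0.075] saucer [ 0.432 -0.324  0.01 ]
0.06 [[403.  158.8]]
0.07 [[403.  156.1]]
0.08 [[403.  153.3]]
0.09 [[403.  150.6]]
seen cup rim centre ~ 401.75 160.0
```

```bash
python3 -m jog '[{"wx":0,"wy":0,"wz":0,"dx":0.022,"dy":0.019,"dz":0,"hand":0},{"wx":0,"wy":0,"wz":0,"dx":0,"dy":0,"dz":-0.11,"hand":0},{"wx":0,"wy":0,"wz":0,"dx":0,"dy":0,"dz":-0.11,"hand":0},{"wx":0,"wy":0,"wz":0,"dx":0,"dy":0,"dz":-0.12,"hand":0},{"wx":0,"wy":0,"wz":0,"dx":0,"dy":0,"dz":-0.08,"hand":0}]'
python3 -m jog '[{"wx":0,"wy":0,"wz":0,"dx":0,"dy":0,"dz":0,"hand":0.3},{"wx":0,"wy":0,"wz":0,"dx":0,"dy":0,"dz":0,"hand":0.4},{"wx":0,"wy":0,"wz":0,"dx":0,"dy":0,"dz":0,"hand":0.6},{"wx":0,"wy":0,"wz":0,"dx":0,"dy":0,"dz":0,"hand":0.8},{"wx":0,"wy":0,"wz":0,"dx":0,"dy":0,"dz":0,"hand":1}]' 15
```

```text
clock: 3.8
tool_pos: [0.4392, -0.1812, 0.0289]
eef_rot: [0.49, 0.872, 0.001, 0.002]
contact_force: [0.1, -0.3, 0.3]
opening: 0.998
finger_force: 0.0
clock: 4.22
tool_pos: [0.4382, -0.1815, 0.0302]
eef_rot: [0.49, 0.872, 0.001, 0.001]
contact_force: [-0.7, -0.3, 0.4]
opening: 0.641
finger_force: 0.0
```

The grasp is 6 mm too high, so I'll lower before the fingers meet the glass.

```bash
python3 -m jog '[{"wx":0,"wy":0,"wz":0,"dx":-0.01,"dy":0,"dz":-0.026,"hand":0.4},{"wx":0,"wy":0,"wz":0,"dx":0,"dy":0,"dz":0,"hand":0.5},{"wx":0,"wy":0,"wz":0,"dx":0,"dy":0,"dz":0,"hand":0.8},{"wx":0,"wy":0,"wz":0,"dx":0,"dy":0,"dz":0,"hand":1},{"wx":0,"wy":0,"wz":0,"dx":0,"dy":0,"dz":0,"hand":1}]' 15
python3 -m jog '[{"wx":0,"wy":0,"wz":0,"dx":0,"dy":0,"dz":0,"hand":1},{"wx":0,"wy":0,"wz":0,"dx":0,"dy":0,"dz":0,"hand":1},{"wx":0,"wy":0,"wz":0,"dx":0,"dy":0,"dz":0,"hand":1},{"wx":0,"wy":0,"wz":0,"dx":0,"dy":0,"dz":0,"hand":1},{"wx":0,"wy":0,"wz":0,"dx":0,"dy":0,"dz":0,"hand":1}]'
```

```text
clock: 4.63
tool_pos: [0.4351, -0.1811, 0.0228]
eef_rot: [0.49, 0.872, 0.0, 0.0]
contact_force: [0.5, -0.3, 4.3]
opening: 0.464
finger_force: 15.0
clock: 5.05
tool_pos: [0.4351, -0.1811, 0.0227]
eef_rot: [0.49, 0.872, 0.0, 0.001]
contact_force: [1.0, -0.0, 6.2]
opening: 0.465
finger_force: 15.0
```

```bash
python3 -m jog '[{"wx":0,"wy":0,"wz":0,"dx":0,"dy":0,"dz":0.08,"hand":1},{"wx":0,"wy":0,"wz":0,"dx":0,"dy":0,"dz":0.1,"hand":1},{"wx":0,"wy":0,"wz":0,"dx":0.05,"dy":0,"dz":0.06,"hand":1},{"wx":0,"wy":0,"wz":0.003,"dx":0.1,"dy":0,"dz":0,"hand":1},{"wx":0,"wy":0,"wz":0.003,"dx":0.1,"dy":0,"dz":0,"hand":1}]'
python3 -m jog '[{"wx":0,"wy":0,"wz":0,"dx":0.1,"dy":-0.016,"dz":0,"hand":1},{"wx":0,"wy":0,"wz":0,"dx":0.08,"dy":0,"dz":0,"hand":1},{"wx":0,"wy":0,"wz":0,"dx":0.057,"dy":0,"dz":0,"hand":1},{"wx":0,"wy":0,"wz":0,"dx":0,"dy":0,"dz":0,"hand":1},{"wx":0,"wy":0,"wz":0,"dx":0,"dy":0,"dz":0,"hand":1}]'
python3 - <<'E'
from h import *
a=cv2.resize(r.snapshot("scene")[120:240,300:400],(500,600));b=cv2.resize(r.snapshot("top")[130:250,340:400],(300,600))
cv2.imwrite("pics/g2.png",np.hstack([a,b])[:,:,::-1])
E
```

```text
clock: 5.47
tool_pos: [0.4971, -0.1818, 0.0834]
eef_rot: [0.485, 0.875, -0.0, -0.0]
contact_force: [-0.0, 0.3, -1.7]
opening: 0.465
finger_force: 15.0
clock: 5.88
tool_pos: [0.5557, -0.1849, 0.0818]
eef_rot: [0.485, 0.875, -0.0, -0.001]
contact_force: [-0.6, -0.1, -1.0]
opening: 0.461
finger_force: 15.0
```

View pics/g2.png

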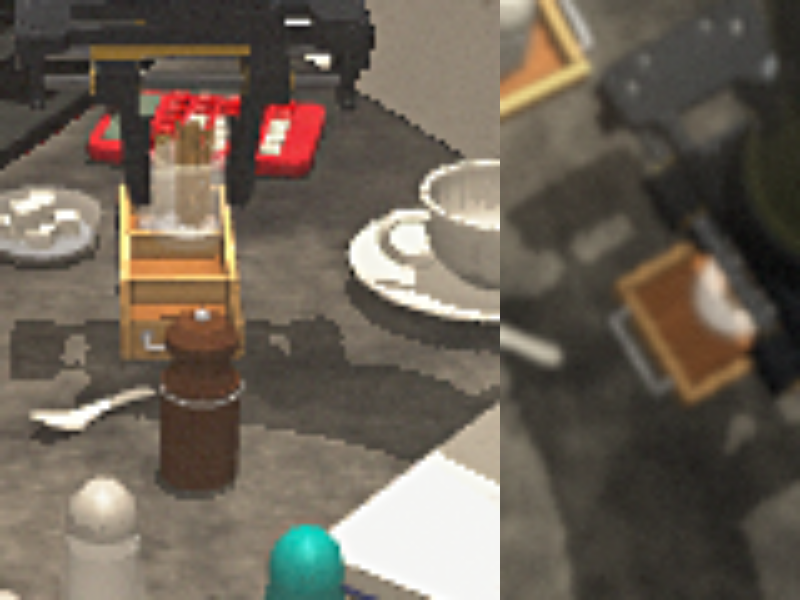

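The picks are held upright and centred between the fingers over the near cell, and that cell is empty. Lowering.

```bash
python3 - <<'E'
from h import *
p=r.get_state()["tool_pos"];print(p, proj("top",[[p[0],p[1],.059]]),proj("scene",[[p[0],p[1],.059],[.5569,-.185,.004]]))
E
python3 -m jog '[{"wx":0,"wy":0,"wz":0,"dx":0.003,"dy":0,"dz":-0.07,"hand":1},{"wx":0,"wy":0,"wz":0,"dx":0,"dy":0,"dz":-0.07,"hand":1},{"wx":0,"wy":0,"wz":0,"dx":0,"dy":0,"dz":-0.04,"hand":1},{"wx":0,"wy":0,"wz":0,"dx":0,"dy":0,"dz":-0.015,"hand":1},{"wx":0,"wy":0,"wz":0,"dx":0,"dy":0,"dz":0,"hand":1}]'
```

```text
[ 0.55440232 -0.18522407  0.0818034 ] [[385.78489626 189.46405149]] [[338.27346739 167.39191127]
 [337.15613042 184.75055888]]
clock: 6.4
tool_pos: [0.5558, -0.1849, 0.0327]
eef_rot: [0.484, 0.875, -0.001, -0.001]
contact_force: [0.4, 0.8, -1.4]
opening: 0.466
finger_force: 15.0
```

```bash
python3 -m jog '[{"wx":0,"wy":0,"wz":0,"dx":0,"dy":0,"dz":-0.012,"hand":1},{"wx":0,"wy":0,"wz":0,"dx":0,"dy":0,"dz":-0.01,"hand":1},{"wx":0,"wy":0,"wz":0,"dx":0,"dy":0,"dz":0,"hand":1},{"wx":0,"wy":0,"wz":0,"dx":0,"dy":0,"dz":0,"hand":1},{"wx":0,"wy":0,"wz":0,"dx":0,"dy":0,"dz":0,"hand":1}]'
```

```text
clock: 6.82
tool_pos: [0.5573, -0.1851, 0.0283]
eef_rot: [0.485, 0.875, 0.0, 0.0]
contact_force: [0.1, 0.3, -1.1]
opening: 0.467
finger_force: 15.0
```

```bash
python3 -m jog '[{"wx":0,"wy":0,"wz":0,"dx":0,"dy":0,"dz":-0.006,"hand":1},{"wx":0,"wy":0,"wz":0,"dx":0,"dy":0,"dz":0,"hand":1},{"wx":0,"wy":0,"wz":0,"dx":0,"dy":0,"dz":0,"hand":1},{"wx":0,"wy":0,"wz":0,"dx":0,"dy":0,"dz":0,"hand":1}]'
python3 -m jog '[{"wx":0,"wy":0,"wz":0,"dx":0,"dy":0,"dz":0,"hand":0.4},{"wx":0,"wy":0,"wz":0,"dx":0,"dy":0,"dz":0,"hand":0.3},{"wx":0,"wy":0,"wz":0,"dx":0,"dy":0,"dz":0,"hand":0.2},{"wx":0,"wy":0,"wz":0,"dx":0,"dy":0,"dz":0,"hand":0.1},{"wx":0,"wy":0,"wz":0,"dx":0,"dy":0,"dz":0,"hand":0.1}]'
```

```text
clock: 7.15
tool_pos: [0.5575, -0.1851, 0.0268]
eef_rot: [0.485, 0.875, 0.0, 0.0]
contact_force: [-0.2, 0.8, 2.2]
opening: 0.465
finger_force: 15.0
clock: 7.57
tool_pos: [0.557, -0.185, 0.0264]
eef_rot: [0.485, 0.875, 0.0, -0.0]
contact_force: [0.3, 0.2, -0.1]
opening: 0.82
finger_force: 0.0
```

The picks are released. Next the mill: rise, then move over it and turn to 0.04 rad.

```bash
python3 -m jog '[{"wx":0,"wy":0,"wz":0,"dx":0,"dy":0,"dz":0.08,"hand":0},{"wx":0,"wy":0,"wz":0,"dx":0,"dy":0,"dz":0.12,"hand":0},{"wx":0,"wy":0,"wz":0,"dx":0,"dy":0,"dz":0.13,"hand":0},{"wx":0,"wy":0,"wz":0,"dx":0,"dy":0,"dz":0.12,"hand":0},{"wx":0,"wy":0,"wz":-0.04,"dx":-0.03,"dy":0.05,"dz":0,"hand":0}]'
python3 -m jog '[{"wx":0,"wy":0,"wz":-0.05,"dx":-0.07,"dy":0.11,"dz":0,"hand":0},{"wx":0,"wy":0,"wz":-0.06,"dx":-0.08,"dy":0.12,"dz":0,"hand":0},{"wx":0,"wy":0,"wz":-0.06,"dx":-0.08,"dy":0.12,"dz":0,"hand":0},{"wx":0,"wy":0,"wz":-0.05,"dx":-0.07,"dy":0.12,"dz":0,"hand":0},{"wx":0,"wy":0,"wz":0,"dx":0,"dy":0,"dz":0,"hand":0}]'
python3 -m jog '[{"wx":0,"wy":0,"wz":0,"dx":0,"dy":0,"dz":0,"hand":0}]'
```

```text
clock: 7.98
tool_pos: [0.554, -0.1753, 0.144]
eef_rot: [0.521, 0.853, 0.002, 0.005]
contact_force: [-0.0, -0.6, -0.8]
opening: 1.002
finger_force: 0.0
clock: 8.4
tool_pos: [0.4711, -0.0477, 0.1396]
eef_rot: [0.69, 0.723, 0.0, -0.002]
contact_force: [-0.2, 0.1, -0.2]
opening: 1.001
finger_force: 0.0
clock: 8.48
tool_pos: [0.474, -0.0528, 0.1394]
eef_rot: [0.691, 0.723, -0.0, -0.0]
contact_force: [0.8, -0.7, -0.0]
opening: 0.999
finger_force: 0.0
```

```bash
python3 -m jog '[{"wx":0,"wy":0,"wz":0,"dx":0,"dy":-0.005,"dz":-0.1,"hand":0},{"wx":0,"wy":0,"wz":0,"dx":0,"dy":0,"dz":-0.12,"hand":0},{"wx":0,"wy":0,"wz":0,"dx":0,"dy":0,"dz":-0.12,"hand":0},{"wx":0,"wy":0,"wz":0,"dx":0,"dy":0,"dz":-0.09,"hand":0.1},{"wx":0,"wy":0,"wz":0,"dx":0,"dy":0,"dz":0,"hand":0.2}]'
python3 -m jog '[{"wx":0,"wy":0,"wz":0,"dx":0,"dy":0,"dz":0,"hand":0.3}]'
```

```text
clock: 8.9
tool_pos: [0.4735, -0.0574, 0.028]
eef_rot: [0.693, 0.721, -0.002, -0.001]
contact_force: [-1.0, -0.1, -0.1]
opening: 0.868
finger_force: 0.0
clock: 8.98
tool_pos: [0.4745, -0.0573, 0.0307]
eef_rot: [0.693, 0.721, -0.001, -0.0]
contact_force: [0.6, 0.7, -0.3]
opening: 0.799
finger_force: 0.0
```

```bash
python3 -m jog '[{"wx":0,"wy":0,"wz":0,"dx":0,"dy":0.012,"dz":0,"hand":0.4},{"wx":0,"wy":0,"wz":0,"dx":0,"dy":0,"dz":0,"hand":0.5},{"wx":0,"wy":0,"wz":0,"dx":0,"dy":0,"dz":0,"hand":0.6},{"wx":0,"wy":0,"wz":0,"dx":0,"dy":0,"dz":0,"hand":0.8},{"wx":0,"wy":0,"wz":0,"dx":0,"dy":0,"dz":0,"hand":1}]' 15
python3 -m jog '[{"wx":0,"wy":0,"wz":0,"dx":0,"dy":0,"dz":0,"hand":1},{"wx":0,"wy":0,"wz":0,"dx":0,"dy":0,"dz":0,"hand":1},{"wx":0,"wy":0,"wz":0,"dx":0,"dy":0,"dz":0,"hand":1}]'
```

```text
clock: 9.4
tool_pos: [0.4745, -0.0536, 0.0323]
eef_rot: [0.693, 0.721, 0.0, 0.0]
contact_force: [-1.0, -0.7, 6.1]
opening: 0.445
finger_force: 15.0
clock: 9.65
tool_pos: [0.4746, -0.0536, 0.0323]
eef_rot: [0.693, 0.721, 0.0, 0.0]
contact_force: [-1.7, 0.3, 7.1]
opening: 0.449
finger_force: 15.0
```

```bash
python3 -m jog '[{"wx":0,"wy":0,"wz":0,"dx":0,"dy":0,"dz":0.08,"hand":1},{"wx":0,"wy":0,"wz":0,"dx":0,"dy":0,"dz":0.13,"hand":1},{"wx":0,"wy":0,"wz":0,"dx":0,"dy":0,"dz":0.13,"hand":1},{"wx":0,"wy":0,"wz":0,"dx":0,"dy":0.04,"dz":0.1,"hand":1},{"wx":0,"wy":0,"wz":0,"dx":0.02,"dy":0.08,"dz":0,"hand":1}]'
python3 -m jog '[{"wx":0,"wy":0,"wz":0,"dx":0.025,"dy":0.125,"dz":0,"hand":1},{"wx":0,"wy":0,"wz":0,"dx":0.03,"dy":0.13,"dz":0,"hand":1},{"wx":0,"wy":0,"wz":0,"dx":0.03,"dy":0.13,"dz":0,"hand":1},{"wx":0,"wy":0,"wz":0,"dx":0.03,"dy":0.13,"dz":0,"hand":1},{"wx":0,"wy":0,"wz":0,"dx":0.03,"dy":0.13,"dz":0,"hand":1}]'
python3 -m jog '[{"wx":0,"wy":0,"wz":0,"dx":0.03,"dy":0.13,"dz":0,"hand":1},{"wx":0,"wy":0,"wz":0,"dx":0.03,"dy":0.13,"dz":0,"hand":1},{"wx":0,"wy":0,"wz":0,"dx":0.025,"dy":0.125,"dz":0,"hand":1},{"wx":0,"wy":0,"wz":0,"dx":0.01,"dy":0.1,"dz":0,"hand":1},{"wx":0,"wy":0,"wz":0,"dx":0.01,"dy":0.08,"dz":0,"hand":1}]'
python3 -m jog '[{"wx":0,"wy":0,"wz":0,"dx":0,"dy":0,"dz":0,"hand":1},{"wx":0,"wy":0,"wz":0,"dx":0,"dy":0,"dz":0,"hand":1}]'
```

```text
clock: 10.07
tool_pos: [0.4807, -0.0261, 0.1454]
eef_rot: [0.695, 0.719, 0.001, 0.003]
contact_force: [1.0, 0.8, -1.7]
opening: 0.447
finger_force: 15.0
clock: 10.48
tool_pos: [0.5159, 0.1393, 0.1417]
eef_rot: [0.693, 0.721, -0.0, 0.0]
contact_force: [0.0, 0.6, -0.8]
opening: 0.448
finger_force: 15.0
clock: 10.9
tool_pos: [0.5417, 0.2822, 0.1416]
eef_rot: [0.692, 0.721, 0.001, -0.001]
contact_force: [0.4, -0.2, -1.0]
opening: 0.443
finger_force: 15.0
clock: 11.07
tool_pos: [0.5416, 0.2803, 0.1414]
eef_rot: [0.692, 0.722, -0.0, -0.0]
contact_force: [0.7, -1.0, -2.2]
opening: 0.45
finger_force: 15.0
```

```bash
python3 -m jog '[{"wx":0,"wy":0,"wz":0,"dx":0.003,"dy":0.034,"dz":-0.05,"hand":1},{"wx":0,"wy":0,"wz":0,"dx":0,"dy":0,"dz":-0.1,"hand":1},{"wx":0,"wy":0,"wz":0,"dx":0,"dy":0,"dz":-0.1,"hand":1},{"wx":0,"wy":0,"wz":0,"dx":0,"dy":0,"dz":-0.04,"hand":1},{"wx":0,"wy":0,"wz":0,"dx":0,"dy":0,"dz":0,"hand":1}]'
python3 - <<'E'
from h import *
p=r.get_state()["tool_pos"];z=p[2]-.0323;print(p.round(4),"base z",z)
for n in CI: print(n,proj(n,[[p[0],p[1],z],[.5423,.2888,.004]]).round(1).tolist())
a=cv2.resize(r.snapshot("scene")[200:310,180:290],(500,500));b=cv2.resize(r.snapshot("top")[150:230,160:210],(300,480));b=np.vstack([b,np.zeros((20,300,3),np.uint8)])
cv2.imwrite("pics/g3.png",np.hstack([a,b])[:,:,::-1])
E
```

```text
clock: 11.48
tool_pos: [0.5412, 0.2851, 0.0659]
eef_rot: [0.694, 0.72, -0.003, -0.0]
contact_force: [-0.0, -0.0, -1.5]
opening: 0.448
finger_force: 15.0
[0.5412 0.2851 0.0659] base z 0.033586517620343696
scene [[227.4, 265.4], [227.3, 277.7]]
top [[183.7, 191.7], [186.4, 193.6]]
```

View pics/g3.png

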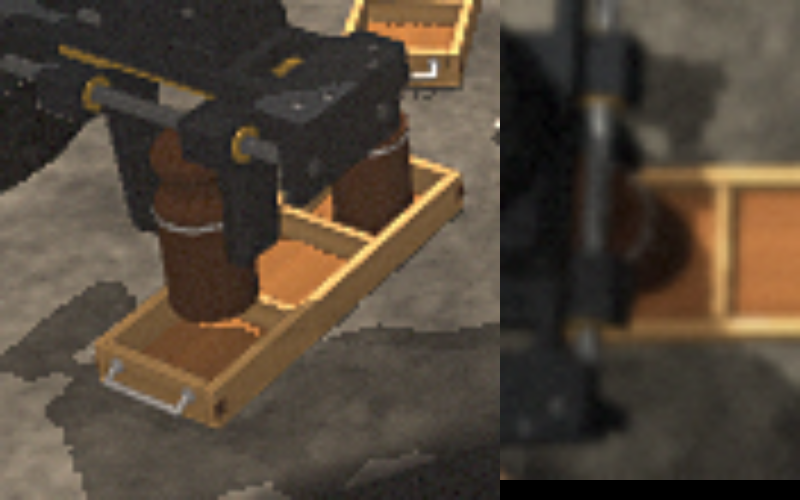

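The mill is held upright above the end cell, with its base at about px (227,266), which matches the prediction. Lowering with a small +y correction.

```bash
python3 -m jog '[{"wx":0,"wy":0,"wz":0,"dx":0.004,"dy":0.015,"dz":0,"hand":1},{"wx":0,"wy":0,"wz":0,"dx":0,"dy":0,"dz":-0.05,"hand":1},{"wx":0,"wy":0,"wz":0,"dx":0,"dy":0,"dz":-0.035,"hand":1},{"wx":0,"wy":0,"wz":0,"dx":0,"dy":0,"dz":-0.01,"hand":1},{"wx":0,"wy":0,"wz":0,"dx":0,"dy":0,"dz":0,"hand":1}]'
python3 -m jog '[{"wx":0,"wy":0,"wz":0,"dx":0,"dy":0,"dz":0,"hand":1},{"wx":0,"wy":0,"wz":0,"dx":0,"dy":0,"dz":0,"hand":1}]'
```

```text
clock: 12.0
tool_pos: [0.5432, 0.2909, 0.0441]
eef_rot: [0.693, 0.721, -0.001, -0.0]
contact_force: [0.1, 0.5, -1.4]
opening: 0.444
finger_force: 15.0
clock: 12.17
tool_pos: [0.544, 0.2916, 0.0454]
eef_rot: [0.693, 0.721, 0.0, 0.0]
contact_force: [0.2, 0.3, -1.8]
opening: 0.442
finger_force: 15.0
```

```bash
python3 -m jog '[{"wx":0,"wy":0,"wz":0,"dx":-0.004,"dy":-0.008,"dz":-0.02,"hand":1},{"wx":0,"wy":0,"wz":0,"dx":0,"dy":0,"dz":-0.01,"hand":1},{"wx":0,"wy":0,"wz":0,"dx":0,"dy":0,"dz":0,"hand":1},{"wx":0,"wy":0,"wz":0,"dx":0,"dy":0,"dz":0,"hand":1}]'
python3 -m jog '[{"wx":0,"wy":0,"wz":0,"dx":0,"dy":0,"dz":-0.006,"hand":1},{"wx":0,"wy":0,"wz":0,"dx":0,"dy":0,"dz":0,"hand":1},{"wx":0,"wy":0,"wz":0,"dx":0,"dy":0,"dz":0,"hand":1}]'
```

```text
clock: 12.5
tool_pos: [0.5427, 0.2893, 0.0375]
eef_rot: [0.693, 0.721, -0.0, -0.0]
contact_force: [0.6, -0.2, -1.2]
opening: 0.449
finger_force: 15.0
clock: 12.75
tool_pos: [0.5431, 0.2897, 0.0364]
eef_rot: [0.693, 0.721, 0.0, 0.0]
contact_force: [0.3, -0.3, 0.2]
opening: 0.45
finger_force: 15.0
```

```bash
python3 -m jog '[{"wx":0,"wy":0,"wz":0,"dx":0,"dy":0,"dz":0,"hand":0.4},{"wx":0,"wy":0,"wz":0,"dx":0,"dy":0,"dz":0,"hand":0.3},{"wx":0,"wy":0,"wz":0,"dx":0,"dy":0,"dz":0,"hand":0.1},{"wx":0,"wy":0,"wz":0,"dx":0,"dy":0,"dz":0,"hand":0.1},{"wx":0,"wy":0,"wz":0,"dx":0,"dy":0,"dz":0,"hand":0.1}]'
python3 -m jog '[{"wx":0,"wy":0,"wz":0,"dx":0,"dy":0,"dz":0.06,"hand":0},{"wx":0,"wy":0,"wz":0,"dx":0,"dy":0,"dz":0.12,"hand":0},{"wx":0,"wy":0,"wz":0,"dx":0,"dy":0,"dz":0.13,"hand":0},{"wx":0,"wy":0,"wz":0,"dx":0,"dy":0,"dz":0.13,"hand":0},{"wx":0,"wy":0,"wz":0.03,"dx":-0.04,"dy":-0.04,"dz":0,"hand":0}]'
python3 -m jog '[{"wx":0,"wy":0,"wz":0.05,"dx":-0.1,"dy":-0.1,"dz":0,"hand":0},{"wx":0,"wy":0,"wz":0.05,"dx":-0.11,"dy":-0.1,"dz":0,"hand":0},{"wx":0,"wy":0,"wz":0.05,"dx":-0.1,"dy":-0.1,"dz":0,"hand":0},{"wx":0,"wy":0,"wz":0.05,"dx":-0.1,"dy":-0.094,"dz":0,"hand":0},{"wx":0,"wy":0,"wz":0,"dx":0,"dy":0,"dz":0,"hand":0}]'
python3 -m jog '[{"wx":0,"wy":0,"wz":0,"dx":0,"dy":0,"dz":0,"hand":0},{"wx":0,"wy":0,"wz":0,"dx":0,"dy":0,"dz":0,"hand":0}]'
```

```text
clock: 13.17
tool_pos: [0.5429, 0.2895, 0.0362]
eef_rot: [0.693, 0.721, 0.0, 0.0]
contact_force: [0.4, -0.6, 0.4]
opening: 0.801
finger_force: 0.0
clock: 13.58
tool_pos: [0.5374, 0.2844, 0.1526]
eef_rot: [0.671, 0.741, 0.007, 0.001]
contact_force: [0.4, 1.9, 0.8]
opening: 1.0
finger_force: 0.0
clock: 14.0
tool_pos: [0.4237, 0.1736, 0.1457]
eef_rot: [0.509, 0.861, -0.006, -0.001]
contact_force: [-0.2, -0.4, 0.5]
opening: 1.001
finger_force: 0.0
clock: 14.17
tool_pos: [0.4315, 0.1819, 0.1466]
eef_rot: [0.511, 0.86, 0.001, 0.0]
contact_force: [-0.2, -0.6, -1.2]
opening: 0.998
finger_force: 0.0
```

```bash
python3 -m jog '[{"wx":0,"wy":0,"wz":0,"dx":0,"dy":0,"dz":-0.1,"hand":0},{"wx":0,"wy":0,"wz":0,"dx":0,"dy":0,"dz":-0.12,"hand":0},{"wx":0,"wy":0,"wz":0,"dx":0,"dy":0,"dz":-0.12,"hand":0},{"wx":0,"wy":0,"wz":0,"dx":0,"dy":0,"dz":-0.11,"hand":0},{"wx":0,"wy":0,"wz":0,"dx":0,"dy":0,"dz":-0.04,"hand":0.2}]'
python3 -m jog '[{"wx":0,"wy":0,"wz":0,"dx":0,"dy":0,"dz":0,"hand":0.3},{"wx":0,"wy":0,"wz":0,"dx":0,"dy":0,"dz":0,"hand":0.3},{"wx":0,"wy":0,"wz":0,"dx":0,"dy":0,"dz":0,"hand":0.35}]'
```

```text
clock: 14.58
tool_pos: [0.4309, 0.1825, 0.0207]
eef_rot: [0.51, 0.86, -0.0, -0.0]
contact_force: [0.3, -0.2, -0.2]
opening: 0.949
finger_force: 0.0
clock: 14.83
tool_pos: [0.4315, 0.182, 0.0242]
eef_rot: [0.511, 0.86, 0.001, 0.0]
contact_force: [-1.0, -0.3, 0.4]
opening: 0.726
finger_force: 0.0
```

```bash
python3 -m jog '[{"wx":0,"wy":0,"wz":0,"dx":-0.004,"dy":-0.002,"dz":-0.011,"hand":0.4},{"wx":0,"wy":0,"wz":0,"dx":0,"dy":0,"dz":0,"hand":0.5},{"wx":0,"wy":0,"wz":0,"dx":0,"dy":0,"dz":0,"hand":0.6},{"wx":0,"wy":0,"wz":0,"dx":0,"dy":0,"dz":0,"hand":0.8},{"wx":0,"wy":0,"wz":0,"dx":0,"dy":0,"dz":0,"hand":1}]' 15
python3 -m jog '[{"wx":0,"wy":0,"wz":0,"dx":0,"dy":0,"dz":0,"hand":1},{"wx":0,"wy":0,"wz":0,"dx":0,"dy":0,"dz":0,"hand":1},{"wx":0,"wy":0,"wz":0,"dx":0,"dy":0,"dz":0,"hand":1}]'
```

```text
clock: 15.25
tool_pos: [0.4301, 0.1807, 0.0215]
eef_rot: [0.511, 0.86, 0.001, 0.0]
contact_force: [1.6, 0.2, 3.2]
opening: 0.425
finger_force: 15.0
clock: 15.5
tool_pos: [0.43, 0.1806, 0.0215]
eef_rot: [0.511, 0.86, 0.001, 0.0]
contact_force: [1.2, -0.1, 5.7]
opening: 0.422
finger_force: 15.1
```

```bash
python3 -m jog '[{"wx":0,"wy":0,"wz":0,"dx":0,"dy":0,"dz":0.08,"hand":1},{"wx":0,"wy":0,"wz":0,"dx":0,"dy":0,"dz":0.12,"hand":1},{"wx":0,"wy":0,"wz":0,"dx":0,"dy":0,"dz":0.12,"hand":1},{"wx":0,"wy":0,"wz":0,"dx":0,"dy":0,"dz":0.1,"hand":1},{"wx":0,"wy":0,"wz":0,"dx":0,"dy":0,"dz":0.02,"hand":1}]'
python3 - <<'E'
from h import *
a=cv2.resize(r.snapshot("scene")[130:230,180:300],(480,400));b=cv2.resize(r.snapshot("top")[55:155,260:340],(320,400))
cv2.imwrite("pics/g4.png",np.hstack([a,b])[:,:,::-1])
for z in(.06,.07,.08,.09,.1,.11):
    P=ray("top",(331,88),z);print(z,P.round(3),proj("scene",[P]).round(1))
E
```

```text
clock: 15.92
tool_pos: [0.4303, 0.1809, 0.1339]
eef_rot: [0.511, 0.86, 0.002, 0.001]
contact_force: [-0.3, -0.0, -0.6]
opening: 0.426
finger_force: 15.0
0.06 [ 0.799 -0.055  0.06 ] [[239.9 164.6]]
0.07 [ 0.794 -0.055  0.07 ] [[240.9 161.8]]
0.08 [ 0.789 -0.054  0.08 ] [[241.9 158.9]]
0.09 [ 0.784 -0.054  0.09 ] [[242.9 156.1]]
0.1 [ 0.779 -0.053  0.1  ] [[243.9 153.2]]
0.11 [ 0.774 -0.053  0.11 ] [[244.9 150.2]]
```

View pics/g4.png

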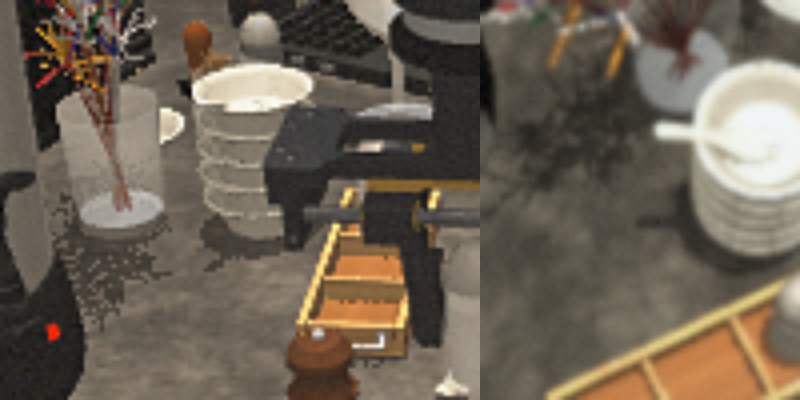

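The picture shows the shaker held. The bowl stack, with a rim about 100 mm high at (0.78,-0.05), is near the middle salt cell, so I'll turn the hand to about 0.8 rad there to keep its body clear.

```bash
python3 -m jog '[{"wx":0,"wy":0,"wz":0.03,"dx":0.06,"dy":-0.05,"dz":0,"hand":1},{"wx":0,"wy":0,"wz":0.03,"dx":0.1,"dy":-0.09,"dz":0,"hand":1},{"wx":0,"wy":0,"wz":0.03,"dx":0.1,"dy":-0.09,"dz":0,"hand":1},{"wx":0,"wy":0,"wz":0.03,"dx":0.1,"dy":-0.09,"dz":0,"hand":1},{"wx":0,"wy":0,"wz":0.03,"dx":0.1,"dy":-0.09,"dz":0,"hand":1}]'
python3 -m jog '[{"wx":0,"wy":0,"wz":0,"dx":0.1,"dy":-0.09,"dz":0,"hand":1},{"wx":0,"wy":0,"wz":0,"dx":0.1,"dy":-0.09,"dz":0,"hand":1},{"wx":0,"wy":0,"wz":0,"dx":0.1,"dy":-0.09,"dz":0,"hand":1},{"wx":0,"wy":0,"wz":0,"dx":0.09,"dy":-0.09,"dz":0,"hand":1},{"wx":0,"wy":0,"wz":0,"dx":0.066,"dy":-0.06,"dz":0,"hand":1}]'
python3 -m jog '[{"wx":0,"wy":0,"wz":0,"dx":0,"dy":0,"dz":0,"hand":1},{"wx":0,"wy":0,"wz":0,"dx":0,"dy":0,"dz":0,"hand":1},{"wx":0,"wy":0,"wz":0,"dx":0,"dy":0,"dz":0,"hand":1}]'
```

```text
clock: 16.43
tool_pos: [0.5442, 0.0763, 0.1288]
eef_rot: [0.375, 0.927, -0.001, -0.001]
contact_force: [0.1, 1.4, -2.0]
opening: 0.421
finger_force: 15.0
clock: 16.85
tool_pos: [0.659, -0.031, 0.1276]
eef_rot: [0.378, 0.926, -0.002, -0.001]
contact_force: [1.3, -0.3, -1.4]
opening: 0.422
finger_force: 15.0
clock: 17.1
tool_pos: [0.6567, -0.0259, 0.1289]
eef_rot: [0.376, 0.927, -0.001, -0.002]
contact_force: [-0.5, 0.3, -1.1]
opening: 0.42
finger_force: 15.0
```

```bash
python3 -m jog '[{"wx":0,"wy":0,"wz":0,"dx":0.01,"dy":-0.002,"dz":-0.06,"hand":1},{"wx":0,"wy":0,"wz":0,"dx":0,"dy":0,"dz":-0.1,"hand":1},{"wx":0,"wy":0,"wz":0,"dx":0,"dy":0,"dz":-0.08,"hand":1},{"wx":0,"wy":0,"wz":0,"dx":0,"dy":0,"dz":-0.03,"hand":1},{"wx":0,"wy":0,"wz":0,"dx":0,"dy":0,"dz":0,"hand":1}]'
python3 -m jog '[{"wx":0,"wy":0,"wz":0,"dx":0,"dy":0,"dz":0,"hand":1},{"wx":0,"wy":0,"wz":0,"dx":0,"dy":0,"dz":0,"hand":1}]'
python3 - <<'E'
from h import *
p=r.get_state()["tool_pos"];z=p[2]-.0215;print(p.round(4),"base z",z)
for n in CI: print(n,proj(n,[[p[0],p[1],z],[.6594,-.0265,.004]]).round(1).tolist())
a=cv2.resize(r.snapshot("scene")[130:230,220:320],(500,500));b=cv2.resize(r.snapshot("top")[100:200,270:330],(300,500))
cv2.imwrite("pics/g5.png",np.hstack([a,b])[:,:,::-1])
E
```

```text
clock: 17.52
tool_pos: [0.6585, -0.0269, 0.0605]
eef_rot: [0.375, 0.927, -0.001, -0.002]
contact_force: [-0.1, -0.5, -1.0]
opening: 0.424
finger_force: 15.0
clock: 17.68
tool_pos: [0.6616, -0.0267, 0.0645]
eef_rot: [0.376, 0.927, 0.001, 0.001]
contact_force: [0.7, -0.6, -0.7]
opening: 0.425
finger_force: 15.0
[ 0.6616 -0.0267  0.0645] base z 0.043016019723173475
scene [[273.3, 185.7], [274.7, 198.7]]
top [[317.7, 145.0], [317.4, 150.9]]
```

View pics/g5.png

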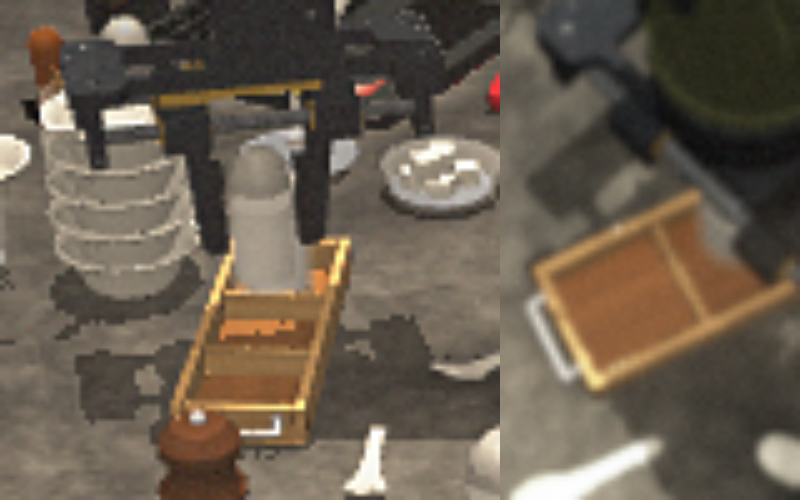

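The shaker is upright above the middle cell (base at px ~(273,186), as predicted), and the hand is clear of the bowl stack.

```bash
python3 -m jog '[{"wx":0,"wy":0,"wz":0,"dx":-0.008,"dy":0,"dz":-0.05,"hand":1},{"wx":0,"wy":0,"wz":0,"dx":0,"dy":0,"dz":-0.05,"hand":1},{"wx":0,"wy":0,"wz":0,"dx":0,"dy":0,"dz":-0.02,"hand":1},{"wx":0,"wy":0,"wz":0,"dx":0,"dy":0,"dz":0,"hand":1},{"wx":0,"wy":0,"wz":0,"dx":0,"dy":0,"dz":0,"hand":1}]'
python3 -m jog '[{"wx":0,"wy":0,"wz":0,"dx":0,"dy":0,"dz":0,"hand":1},{"wx":0,"wy":0,"wz":0,"dx":0,"dy":0,"dz":0,"hand":1}]'
```

```text
clock: 18.2
tool_pos: [0.6584, -0.0276, 0.0326]
eef_rot: [0.376, 0.926, -0.0, -0.001]
contact_force: [1.0, 0.9, -1.3]
opening: 0.421
finger_force: 15.0
clock: 18.37
tool_pos: [0.6593, -0.0274, 0.0339]
eef_rot: [0.376, 0.926, 0.0, 0.0]
contact_force: [0.2, 1.3, -0.6]
opening: 0.424
finger_force: 15.0
```

```bash
python3 -m jog '[{"wx":0,"wy":0,"wz":0,"dx":0,"dy":0.003,"dz":-0.02,"hand":1},{"wx":0,"wy":0,"wz":0,"dx":0,"dy":0,"dz":-0.009,"hand":1},{"wx":0,"wy":0,"wz":0,"dx":0,"dy":0,"dz":0,"hand":1},{"wx":0,"wy":0,"wz":0,"dx":0,"dy":0,"dz":0,"hand":1}]'
python3 -m jog '[{"wx":0,"wy":0,"wz":0,"dx":0,"dy":0,"dz":-0.005,"hand":1},{"wx":0,"wy":0,"wz":0,"dx":0,"dy":0,"dz":0,"hand":1},{"wx":0,"wy":0,"wz":0,"dx":0,"dy":0,"dz":0,"hand":1}]'
```

```text
clock: 18.7
tool_pos: [0.6587, -0.0268, 0.0261]
eef_rot: [0.376, 0.926, -0.0, -0.0]
contact_force: [0.5, 0.2, -0.6]
opening: 0.424
finger_force: 15.0
clock: 18.95
tool_pos: [0.659, -0.0268, 0.0256]
eef_rot: [0.376, 0.926, 0.0, 0.0]
contact_force: [-1.7, -0.1, 3.8]
opening: 0.423
finger_force: 15.0
```

```bash
python3 -m jog '[{"wx":0,"wy":0,"wz":0,"dx":0,"dy":0,"dz":0,"hand":0.45},{"wx":0,"wy":0,"wz":0,"dx":0,"dy":0,"dz":0,"hand":0.35},{"wx":0,"wy":0,"wz":0,"dx":0,"dy":0,"dz":0,"hand":0.2},{"wx":0,"wy":0,"wz":0,"dx":0,"dy":0,"dz":0,"hand":0.2},{"wx":0,"wy":0,"wz":0,"dx":0,"dy":0,"dz":0,"hand":0.2}]'
python3 -m jog '[{"wx":0,"wy":0,"wz":0,"dx":0,"dy":0,"dz":0.06,"hand":0.2},{"wx":0,"wy":0,"wz":0,"dx":0,"dy":0,"dz":0.12,"hand":0.2},{"wx":0,"wy":0,"wz":0,"dx":0,"dy":0,"dz":0.12,"hand":0.2},{"wx":0,"wy":0,"wz":0,"dx":0,"dy":0,"dz":0.12,"hand":0.2},{"wx":0,"wy":0,"wz":0,"dx":0,"dy":0,"dz":0.08,"hand":0.1}]'
python3 -m jog '[{"wx":0,"wy":0,"wz":0,"dx":-0.07,"dy":0.04,"dz":0,"hand":0.1},{"wx":0,"wy":0,"wz":-0.03,"dx":-0.12,"dy":0.06,"dz":0,"hand":0.1},{"wx":0,"wy":0,"wz":-0.03,"dx":-0.12,"dy":0.07,"dz":0,"hand":0.1},{"wx":0,"wy":0,"wz":-0.03,"dx":-0.12,"dy":0.07,"dz":0,"hand":0.1},{"wx":0,"wy":0,"wz":-0.03,"dx":-0.12,"dy":0.07,"dz":0,"hand":0.1}]'
python3 -m jog '[{"wx":0,"wy":0,"wz":-0.03,"dx":-0.12,"dy":0.06,"dz":0,"hand":0.1},{"wx":0,"wy":0,"wz":0,"dx":-0.12,"dy":0.06,"dz":0,"hand":0.1},{"wx":0,"wy":0,"wz":0,"dx":-0.08,"dy":0.04,"dz":0,"hand":0.1},{"wx":0,"wy":0,"wz":0,"dx":0,"dy":0,"dz":0,"hand":0.1},{"wx":0,"wy":0,"wz":0,"dx":0,"dy":0,"dz":0,"hand":0.1}]'
```

```text
clock: 19.37
tool_pos: [0.6589, -0.0268, 0.0248]
eef_rot: [0.376, 0.926, 0.0, -0.0]
contact_force: [0.2, -0.1, -0.1]
opening: 0.777
finger_force: 0.0
clock: 19.78
tool_pos: [0.6601, -0.0261, 0.1542]
eef_rot: [0.376, 0.927, 0.001, 0.002]
contact_force: [0.7, -0.7, -0.4]
opening: 0.852
finger_force: 0.0
clock: 20.2
tool_pos: [0.5202, 0.0513, 0.1512]
eef_rot: [0.486, 0.874, 0.001, 0.0]
contact_force: [-0.5, 1.3, -0.6]
opening: 0.9
finger_force: 0.0
clock: 20.62
tool_pos: [0.4412, 0.0915, 0.151]
eef_rot: [0.509, 0.861, 0.0, 0.001]
contact_force: [2.1, -0.0, -1.0]
opening: 0.901
finger_force: 0.0
```

```bash
python3 -m jog '[{"wx":0,"wy":0,"wz":0,"dx":-0.003,"dy":-0.003,"dz":-0.1,"hand":0.1},{"wx":0,"wy":0,"wz":0,"dx":0,"dy":0,"dz":-0.12,"hand":0.1},{"wx":0,"wy":0,"wz":0,"dx":0,"dy":0,"dz":-0.12,"hand":0.1},{"wx":0,"wy":0,"wz":0,"dx":0,"dy":0,"dz":-0.12,"hand":0.1},{"wx":0,"wy":0,"wz":0,"dx":0,"dy":0,"dz":-0.055,"hand":0.2}]'
python3 -m jog '[{"wx":0,"wy":0,"wz":0,"dx":0,"dy":0,"dz":0,"hand":0.3},{"wx":0,"wy":0,"wz":0,"dx":0,"dy":0,"dz":0,"hand":0.3},{"wx":0,"wy":0,"wz":0,"dx":0,"dy":0,"dz":0,"hand":0.35}]'
```

```text
clock: 21.03
tool_pos: [0.4423, 0.0885, 0.0193]
eef_rot: [0.511, 0.86, -0.003, 0.001]
contact_force: [-0.1, 8.6, -0.4]
opening: 0.849
finger_force: 0.0
clock: 21.28
tool_pos: [0.4426, 0.0906, 0.0223]
eef_rot: [0.511, 0.86, 0.001, 0.0]
contact_force: [0.6, -0.1, 0.2]
opening: 0.663
finger_force: 0.0
```

```bash
python3 -m jog '[{"wx":0,"wy":0,"wz":0,"dx":-0.006,"dy":0,"dz":-0.003,"hand":0.4},{"wx":0,"wy":0,"wz":0,"dx":0,"dy":0,"dz":0,"hand":0.5},{"wx":0,"wy":0,"wz":0,"dx":0,"dy":0,"dz":0,"hand":0.6},{"wx":0,"wy":0,"wz":0,"dx":0,"dy":0,"dz":0,"hand":0.8},{"wx":0,"wy":0,"wz":0,"dx":0,"dy":0,"dz":0,"hand":1}]' 15
python3 -m jog '[{"wx":0,"wy":0,"wz":0,"dx":0,"dy":0,"dz":0,"hand":1},{"wx":0,"wy":0,"wz":0,"dx":0,"dy":0,"dz":0,"hand":1},{"wx":0,"wy":0,"wz":0,"dx":0,"dy":0,"dz":0,"hand":1}]'
```

```text
clock: 21.7
tool_pos: [0.4406, 0.0902, 0.0218]
eef_rot: [0.511, 0.86, 0.001, 0.0]
contact_force: [-0.1, -0.6, 6.7]
opening: 0.425
finger_force: 15.0
clock: 21.95
tool_pos: [0.4406, 0.0902, 0.0218]
eef_rot: [0.511, 0.86, 0.001, 0.0]
contact_force: [1.4, -0.8, 7.1]
opening: 0.421
finger_force: 15.0
```

```bash
python3 -m jog '[{"wx":0,"wy":0,"wz":0,"dx":0,"dy":0,"dz":0.08,"hand":1},{"wx":0,"wy":0,"wz":0,"dx":0,"dy":0,"dz":0.12,"hand":1},{"wx":0,"wy":0,"wz":0,"dx":0,"dy":0,"dz":0.12,"hand":1},{"wx":0,"wy":0,"wz":0,"dx":0.05,"dy":-0.02,"dz":0.1,"hand":1},{"wx":0,"wy":0,"wz":0,"dx":0.09,"dy":-0.03,"dz":0.0,"hand":1}]'
python3 -m jog '[{"wx":0,"wy":0,"wz":0,"dx":0.1,"dy":-0.03,"dz":0,"hand":1},{"wx":0,"wy":0,"wz":0,"dx":0.12,"dy":-0.04,"dz":0,"hand":1},{"wx":0,"wy":0,"wz":0,"dx":0.12,"dy":-0.04,"dz":0,"hand":1},{"wx":0,"wy":0,"wz":0,"dx":0.12,"dy":-0.04,"dz":0,"hand":1},{"wx":0,"wy":0,"wz":0,"dx":0.1,"dy":-0.03,"dz":0,"hand":1}]'
python3 -m jog '[{"wx":0,"wy":0,"wz":0,"dx":0.06,"dy":-0.023,"dz":0,"hand":1},{"wx":0,"wy":0,"wz":0,"dx":0,"dy":0,"dz":0,"hand":1},{"wx":0,"wy":0,"wz":0,"dx":0,"dy":0,"dz":0,"hand":1},{"wx":0,"wy":0,"wz":0,"dx":0,"dy":0,"dz":0,"hand":1}]'
```

```text
clock: 22.37
tool_pos: [0.4748, 0.0792, 0.1231]
eef_rot: [0.51, 0.86, 0.002, 0.0]
contact_force: [0.6, -0.4, 0.3]
opening: 0.427
finger_force: 15.0
clock: 22.78
tool_pos: [0.6168, 0.031, 0.1189]
eef_rot: [0.512, 0.859, 0.001, -0.0]
contact_force: [0.8, 0.5, -0.7]
opening: 0.424
finger_force: 15.0
clock: 23.12
tool_pos: [0.6288, 0.0278, 0.1187]
eef_rot: [0.51, 0.86, 0.0, -0.001]
contact_force: [-0.3, 1.2, -0.4]
opening: 0.422
finger_force: 15.0
```

```bash
python3 -m jog '[{"wx":0,"wy":0,"wz":0,"dx":0.005,"dy":-0.003,"dz":-0.07,"hand":1},{"wx":0,"wy":0,"wz":0,"dx":0,"dy":0,"dz":-0.1,"hand":1},{"wx":0,"wy":0,"wz":0,"dx":0,"dy":0,"dz":-0.08,"hand":1},{"wx":0,"wy":0,"wz":0,"dx":0,"dy":0,"dz":0,"hand":1},{"wx":0,"wy":0,"wz":0,"dx":0,"dy":0,"dz":0,"hand":1}]'
python3 -m jog '[{"wx":0,"wy":0,"wz":0,"dx":0,"dy":0,"dz":0,"hand":1},{"wx":0,"wy":0,"wz":0,"dx":0,"dy":0,"dz":0,"hand":1}]'
python3 - <<'E'
from h import *
p=r.get_state()["tool_pos"];z=p[2]-.0218;print(p.round(4),"base z",z)
for n in CI: print(n,proj(n,[[p[0],p[1],z],[.6302,.027,.004]]).round(1).tolist())
a=cv2.resize(r.snapshot("scene")[130:230,220:320],(500,500));b=cv2.resize(r.snapshot("top")[100:200,270:330],(300,500))
cv2.imwrite("pics/g6.png",np.hstack([a,b])[:,:,::-1])
E
```

```text
clock: 23.53
tool_pos: [0.6299, 0.027, 0.056]
eef_rot: [0.51, 0.86, -0.0, -0.001]
contact_force: [0.2, -0.0, -0.6]
opening: 0.424
finger_force: 15.0
clock: 23.7
tool_pos: [0.6324, 0.0271, 0.058]
eef_rot: [0.511, 0.86, 0.001, 0.001]
contact_force: [0.3, 0.0, -0.3]
opening: 0.426
finger_force: 15.0
[0.6324 0.0271 0.058 ] base z 0.03621523410438395
scene [[269.8, 199.2], [271.2, 210.3]]
top [[294.8, 157.0], [295.5, 161.7]]
```

View pics/g6.png

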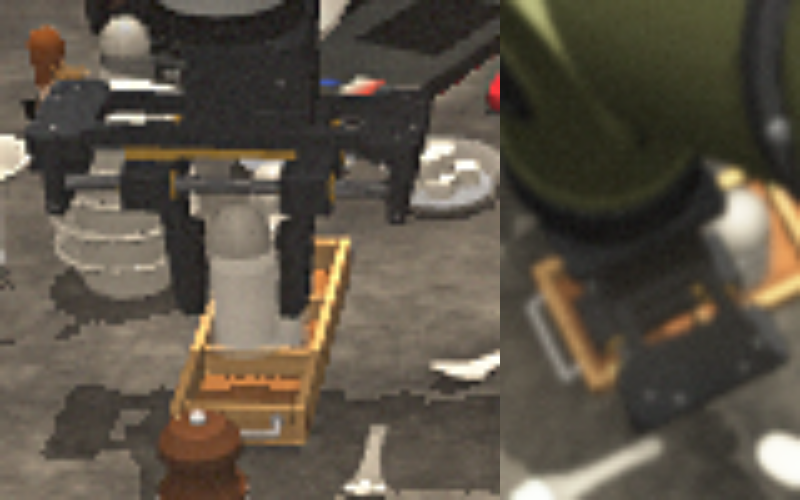

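The shaker is upright above the end cell (base at crop ~(248,345), as predicted). Lowering.

```bash
python3 -m jog '[{"wx":0,"wy":0,"wz":0,"dx":-0.008,"dy":0,"dz":-0.05,"hand":1},{"wx":0,"wy":0,"wz":0,"dx":0,"dy":0,"dz":-0.04,"hand":1},{"wx":0,"wy":0,"wz":0,"dx":0,"dy":0,"dz":0,"hand":1},{"wx":0,"wy":0,"wz":0,"dx":0,"dy":0,"dz":0,"hand":1},{"wx":0,"wy":0,"wz":0,"dx":0,"dy":0,"dz":0,"hand":1}]'
python3 -m jog '[{"wx":0,"wy":0,"wz":0,"dx":0,"dy":0,"dz":-0.015,"hand":1},{"wx":0,"wy":0,"wz":0,"dx":0,"dy":0,"dz":-0.012,"hand":1},{"wx":0,"wy":0,"wz":0,"dx":0,"dy":0,"dz":0,"hand":1},{"wx":0,"wy":0,"wz":0,"dx":0,"dy":0,"dz":0,"hand":1}]'
```

```text
clock: 24.22
tool_pos: [0.6296, 0.0264, 0.0335]
eef_rot: [0.511, 0.86, 0.0, 0.0]
contact_force: [0.2, 0.2, -1.4]
opening: 0.422
finger_force: 15.0
clock: 24.55
tool_pos: [0.6296, 0.0262, 0.0269]
eef_rot: [0.511, 0.86, 0.0, 0.0]
contact_force: [0.3, 0.5, -0.3]
opening: 0.423
finger_force: 15.0
```

```bash
python3 -m jog '[{"wx":0,"wy":0,"wz":0,"dx":0,"dy":0,"dz":-0.006,"hand":1},{"wx":0,"wy":0,"wz":0,"dx":0,"dy":0,"dz":0,"hand":1},{"wx":0,"wy":0,"wz":0,"dx":0,"dy":0,"dz":0,"hand":1},{"wx":0,"wy":0,"wz":0,"dx":0,"dy":0,"dz":0,"hand":1}]'
python3 -m jog '[{"wx":0,"wy":0,"wz":0,"dx":0,"dy":0,"dz":0,"hand":0.45},{"wx":0,"wy":0,"wz":0,"dx":0,"dy":0,"dz":0,"hand":0.35},{"wx":0,"wy":0,"wz":0,"dx":0,"dy":0,"dz":0,"hand":0.2},{"wx":0,"wy":0,"wz":0,"dx":0,"dy":0,"dz":0,"hand":0.2},{"wx":0,"wy":0,"wz":0,"dx":0,"dy":0,"dz":0,"hand":0.2}]'
python3 -m jog '[{"wx":0,"wy":0,"wz":0,"dx":0,"dy":0,"dz":0.06,"hand":0.2},{"wx":0,"wy":0,"wz":0,"dx":0,"dy":0,"dz":0.12,"hand":0.2},{"wx":0,"wy":0,"wz":0,"dx":0,"dy":0,"dz":0.12,"hand":0.2},{"wx":0,"wy":0,"wz":0,"dx":0,"dy":0,"dz":0.12,"hand":0.2},{"wx":0,"wy":0,"wz":0,"dx":0,"dy":0,"dz":0.12,"hand":0.2}]'
python3 -m jog '[{"wx":0,"wy":0,"wz":0,"dx":-0.08,"dy":0,"dz":0.06,"hand":0.2},{"wx":0,"wy":0,"wz":0,"dx":-0.14,"dy":0,"dz":0.06,"hand":0.2},{"wx":0,"wy":0,"wz":0,"dx":-0.14,"dy":0,"dz":0.06,"hand":0.2},{"wx":0,"wy":0,"wz":0,"dx":-0.14,"dy":0,"dz":0,"hand":0.2},{"wx":0,"wy":0,"wz":0,"dx":-0.14,"dy":0,"dz":0,"hand":0.2}]'
python3 - <<'E'
from h import *
a=r.snapshot("scene")[140:300,190:400];b=r.snapshot("top")[110:260,150:460]
cv2.imwrite("pics/end.png",np.vstack([cv2.resize(a,(420,320)),cv2.resize(b,(420,203))])[:,:,::-1])
E
```

```text
clock: 24.88
tool_pos: [0.63, 0.0263, 0.0259]
eef_rot: [0.511, 0.86, 0.001, 0.001]
contact_force: [-0.7, 0.4, 2.4]
opening: 0.427
finger_force: 15.0
clock: 25.3
tool_pos: [0.6297, 0.0263, 0.0255]
eef_rot: [0.511, 0.86, 0.0, 0.0]
contact_force: [0.2, -0.0, -0.7]
opening: 0.775
finger_force: 0.0
clock: 25.72
tool_pos: [0.6295, 0.0265, 0.163]
eef_rot: [0.511, 0.86, 0.001, 0.0]
contact_force: [0.8, -0.0, -0.3]
opening: 0.798
finger_force: 0.0
clock: 26.13
tool_pos: [0.4686, 0.0265, 0.2074]
eef_rot: [0.511, 0.86, 0.001, 0.002]
contact_force: [0.2, 0.3, -0.2]
opening: 0.798
finger_force: 0.0
```

View pics/end.png

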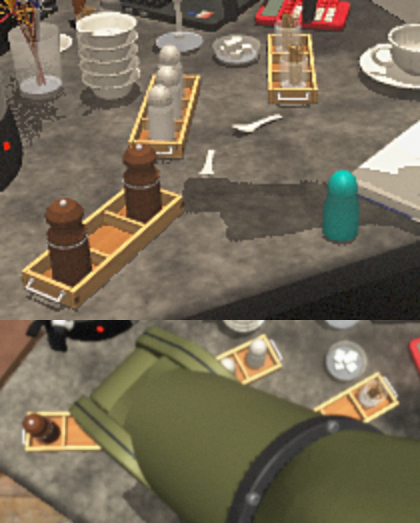

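All seven stand upright in their cells: three salts, two mills and two toothpick glasses. The hand is clear, so I'm handing in.

```bash
python3 -m jog '[{"wx":0,"wy":0,"wz":0,"dx":0,"dy":0,"dz":0,"hand":0.2},{"wx":0,"wy":0,"wz":0,"dx":0,"dy":0,"dz":0,"hand":0.2},{"wx":0,"wy":0,"wz":0,"dx":0,"dy":0,"dz":0,"hand":0.2}]'; python3 -c "
from plant import r
print(r.finish_job())"
```

```text
clock: 26.48
tool_pos: [0.4715, 0.0267, 0.2061]
eef_rot: [0.511, 0.859, 0.001, 0.001]
contact_force: [0.1, -0.4, 0.4]
opening: 0.798
finger_force: 0.0
the job is handed in; nothing more can be done
None
```

I put both salt shakers, the pepper mill and the toothpick glass upright in empty cells of their own carriers and handed the job in at 26.5 s of the 88 s; no verdict came back.

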